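# Find the hidden socket of a registration board with its pin

## Task

Draw the register pin out of its wooden rest, set its tip lightly on the steel cover plate at the left end of the registration board's channel, and slide it along the channel, without lifting it out, until it drops into the hidden socket. Let it go down fully home, its collar flat on the board and the pin upright, and leave it there; never press hard on the board, and leave the ink bottle and the sharpener alone.

Things in the scene. Friction and masses are not known exactly. Their poses are not given: they have to be found in the camera images.
- board: Fixed registration board: wooden block 90 (own x) x 220 (own y) x 45 mm (z) with aluminium top; origin: centre of its underside. An open channel, 16 mm wide, 100 mm long, 5 mm deep, runs along its own y in the middle of its top; its floor is a rigid steel cover plate, top at z = 40 mm. With the pin home, its collar lies on the channel's edges (z = 45 mm) and its tip is at z = 15 mm.
- channel_mid (a point): Middle of the channel's floor (board x 0, y 0, z 40 mm; axes as the board's). Somewhere in the floor, centred between y = -35 and +18 mm, is the socket, 13 mm long and as wide as the channel. A flush shutter of the same steel hides it; it gives way down to 32 mm under less than 1 N and the pin's weight holds it down. The rest of the floor does not give.
- channel_left (a point): The channel floor's left end, seen from the robot (board x 0, y +50, z 40 mm). Set the pin down between here and y = +30 mm (centre at most y = +44, for the nose's radius). From y = +30 to -50 mm its tip must stay in the channel, at most 46 mm above the board's underside.
- pin: Loose steel register pin, 0.25 kg, 80 mm tall, upright in its rest at the start; origin: middle of its tip (lower end), z up along it. Round nose 10 mm in diameter, 30 mm long, tip chamfered 2 mm; then a round collar 28 mm in diameter (z = 30 to 36 mm), then a dark square grip 16 x 16 mm, faces across own x and y (z = 36 to 80 mm). Pin and board must not press each other with over 25 N.
- pin_rest: Fixed wooden block 50 x 50 x 40 mm with a hole 12 mm wide and 34 mm deep in the middle of its top, in which the pin stands, its collar on the block's top (tip 10 mm above the table); origin: centre of its underside.
- ink_bottle: Loose dark blue ink bottle with black cap, 47 mm wide, 67 mm tall, a bystander; origin: centre of its underside.
- sharpener: Loose dark blue round pencil sharpener with tub, 44 mm wide, 59 mm tall, a bystander; origin: centre of its underside.
Things that resemble listed ones, but are neither listed nor needed, are in the scene too. What is shaped like the pin but blue or yellow is not meant.

How it is judged:
On the way, in this order (a step that is already met when the one before it is completed fails the run):
1. the pin is drawn out of its rest (z of pin in the frame of pin_rest above 0.045 m), for 0.05 s.
2. the pin's tip touches the cover plate at the left end of the channel (y of pin in the frame of board between 0.028 and 0.052 m and x of pin in the frame of board between -0.008 and 0.008 m and z of pin in the frame of board below 0.0425 m and contact force between pin and board above 0.3 N), for 0.05 s.
3. the pin has dropped into the socket (z of pin in the frame of board below 0.032 m and y of pin in the frame of board between -0.05 and 0.03 m and x of pin in the frame of board between -0.008 and 0.008 m), for 0.05 s.
At the end, for the whole second after the job is handed in: The pin stands in the board's hidden socket, fully home (tip no higher than 17.5 mm above the board's underside, so its collar is within 2.5 mm of the board's top), upright within 0.1 rad, released and at rest (z of pin in the frame of board below 0.0175 m and y of pin in the frame of board between -0.05 and 0.03 m and x of pin in the frame of board between -0.008 and 0.008 m and angle between pin's own z axis and vertical below 0.1 rad and linear speed of pin below 0.02 m/s); the robot touches nothing.
It fails at once if the pin and the board press on each other with more than 25 N (contact force between pin and board above 25 N).
It fails at once if past the left end, the pin's tip is lifted out of the channel (over 46 mm above the board's underside, below 90 mm) (z of pin in the frame of board between 0.046 and 0.09 m and y of pin in the frame of board between -0.05 and 0.03 m and x of pin in the frame of board between -0.008 and 0.008 m).
It fails at once if the ink bottle is moved more than 2 cm (distance of ink_bottle from where it was at the start of the episode above 0.02 m).
It fails at once if the sharpener is moved more than 2 cm (distance of sharpener from where it was at the start of the episode above 0.02 m).
It also fails if it takes over 64 s, if anything falls off the work surface, if the arm or the gripper's body presses on something with over 40 N, if the wrist force passes 120 N, or if a joint passes its speed limit or range.

## Robot

A 6-joint arm with a two-finger parallel gripper is mounted at the origin on the work surface; the furniture and walls round the work are solid. World frame = base frame: x ahead of the robot, y to its left, z up, the work surface at z = 0. Lengths are in m, angles in rad, forces in N, time in s.
With the tool pointing down it reaches from about 0.35 to 0.975 m from the base axis. Payload 4.9 kg.
Tool frame: the origin (TCP) lies on the centre line of the jaws, within the pads' length; the fingertips stand manip.tip_reach ahead of it and the grasp point (between the pads) is the TCP (manip.tip_reach is the distance from the TCP to the fingertips, in m); z points along the fingers, y is the line along which they close (so a half turn about z gives the same grasp; the last joint's range is limited). The gripper opens to 85 mm and grips with 20 to 120 N. Pads are 22 mm wide; open, the fingers measure 114 mm over their backs; the gripper's body (76 mm by 85 mm) begins 54 mm behind the grasp point. The pads swing forward as they close: fully open they stand 13 mm farther back than shut.
Start: joints at [1.221, 0.053, 1.613, -0, 1.476, -0.119], TCP at [0.143, 0.608, 0.25] pointing down, gripper open.
Joint ranges: [-3.01, 3.01], [-1.01, 2.22], [0.06, 2.58], [-1.02, 4.17], [0.09, 2.62], [-3.14, 3.14]. Speed limits (rad/s): [2.57, 2.57, 3.14, 3.14, 3.14, 3.14].

## Interface

Orientations are given as a unit quaternion [w, x, y, z].
In Python, from plant import manip gives the robot as it stands. The module is installed in compiled form; this text tells all that it offers.
- The arm moves only by the tool move_arm, never from a script. Its argument "rows" is a list of rows, each a list of 7 numbers: the shift along the tool's x, y, z in cm, then the turn, a rotation vector about the tool's x, y, z in degrees, then the opening, from -1 (shut) to 1 (fully open). In form: [[tx, ty, tz, ax, ay, az, jaw], ...]. A call has 1 to 20 rows; each row shifts and turns the commanded pose from where the row before left it, along the tool's axes as they then stand; what a row does not reach is not made up. A row lasts 1/12 s, in which the tool goes at most 41.7 mm and 7.16 degrees, less where a joint would pass 70% of its speed; a pose out of reach is approached as far as the arm can. A call is refused whole if a number of a shift passes 4.17 or a number of a turn 7.16, either way. A call with a gripper value outside its range is refused whole. The fingers move at their own pace and stop on an object; the grip force is fixed at half the most. Time passes only in rows, so rows that do not move let the fingers close. It gives the time, the measured TCP pose, the force, the opening and the grip force at its end, in the units of the state.
- manip.state(): the state, without advancing time (a new reading comes with each control period).
- manip.grab_frame(name): name is "scene" or "top" or "wrist"; returns a dict with "img" (480x640x3 uint8, blue, green, red), "mtx" (3x3 intrinsics, pixels), "R" (3x3) and "t" (3): a world point X has camera coordinates R X + t. Camera axes: x right, y down, z forward; pixel columns grow to the right and rows downward; lengths in m; the calibration is good to about 2 mm. A picture is of the moment at which its call begins. There is no depth.
- manip.job_done(): hands the job in; it is judged then, once.
The state is a dict: "time": time; "joint_pos": joint angles; "joint_vel": joint speeds; "joint_efforts": joint torques, N m; "tool_pos": TCP position; "tool_rot": TCP orientation; "contact_force": force on the tool from outside, world axes, zero at the start; "ft_torque": the same for the moment, N m; "gripper_width": opening from 0.0 (shut) to 1.0 (fully open); "grasp_force": force on a finger pad.
Only numpy, scipy, OpenCV 4.12 (cv2) and the standard library are available. Lean on these libraries where they do the work, as an engineer would, in place of code of your own. Each camera call takes 0.05 s, during which the arm holds its last target. There are 200 camera calls.

## Working session

There is one attempt and no reset: what is moved stays moved. The work goes in short steps, Python scripts to look and compute and a tool call to move; the robot and the scene stay as the last step left them, time stands still between calls to the robot, and variables do not carry over. Pictures are saved under pics/ and viewed, at most 10 in all, crops included, and the job is handed in when it is done.

Besides the shell and the picture viewer there is one more tool, called in YAML: its name, and indented under it one key for each argument. move_arm: Moves the arm, as the interface text tells. Its arguments: {"type":"object","properties":{"rows":{"type":"array","items":{"type":"array","items":{"type":"number"}}}},"required":["rows"]}

```bash
mkdir -p pics
python3 - <<'E'
from plant import manip
import cv2,numpy as np
s=manip.state();print({k:np.round(v,4).tolist() for k,v in s.items()},manip.tip_reach)
for n in["scene","top"]:
    f=manip.grab_frame(n);cv2.imwrite(f"pics/{n}0.png",f["img"]);np.savez(f"{n}0.npz",**f)
    print(n,f["mtx"].round(1).tolist(),f["R"].round(4).tolist(),f["t"].round(4).tolist())
E
```

```text
{'time': 0.0, 'joint_pos': [1.221, 0.0533, 1.6143, 0.0, 1.476, -0.119], 'joint_vel': [0.0011, -0.0002, -0.0005, 0.0013, -0.0037, 0.0002], 'joint_efforts': [0.0009, -39.3688, -37.0178, 0.0001, 0.007, -0.0], 'tool_pos': [0.1428, 0.6079, 0.2491], 'tool_rot': [-0.0003, 0.1152, 0.9933, -0.001], 'contact_force': [0.4564, -0.1054, -0.5804], 'ft_torque': [0.0426, -0.0085, 0.0352], 'grasp_force': 0.0, 'gripper_width': 0.9992} 0.019
scene [[503.4, 0.0, 318.2], [0.0, 503.4, 241.6], [0.0, 0.0, 1.0]] [[-0.8626, -0.5059, -0.0002], [-0.3506, 0.598, -0.7207], [0.3648, -0.6216, -0.6932]] [0.5266, 0.1362, 0.7894]
top [[603.8, 0.0, 325.5], [0.0, 603.8, 241.0], [0.0, 0.0, 1.0]] [[0.1258, -0.9921, 0.0006], [-0.9698, -0.1231, -0.2107], [0.2091, 0.0259, -0.9775]] [0.0767, 0.553, 0.8767]
```

View pics/scene0.png

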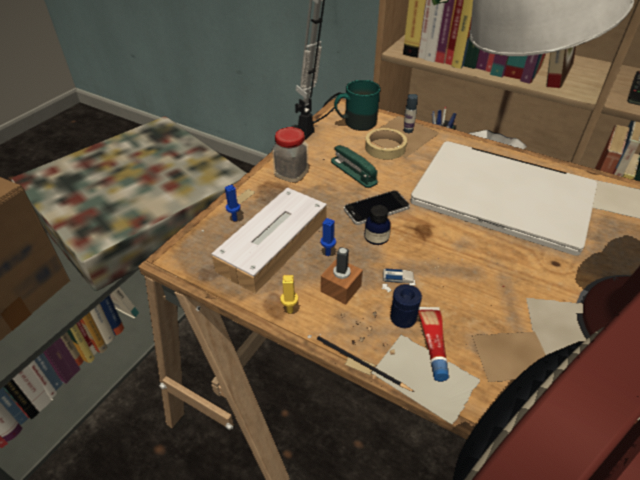

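View pics/top0.png

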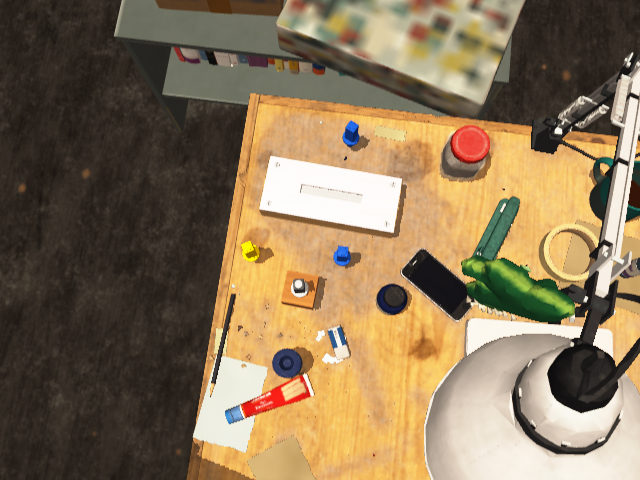

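Candidates for the pin: the dark-grip steel one in the wooden rest (top 300,287; scene 342,262). Look-alikes are blue at top (351,132) and (342,255), and yellow at top (250,251). I choose the one in the rest and check it in a close crop.

Run:
```python
import cv2
a=cv2.imread("pics/top0.png")[145:325,235:415];b=cv2.imread("pics/scene0.png")[180:310,205:375]
cv2.imwrite("pics/tc.png",cv2.resize(a,(600,600),interpolation=cv2.INTER_CUBIC))
cv2.imwrite("pics/sc.png",cv2.resize(b,None,fx=4.6,fy=4.6,interpolation=cv2.INTER_CUBIC))
```

```text
(no output)
```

View pics/tc.png

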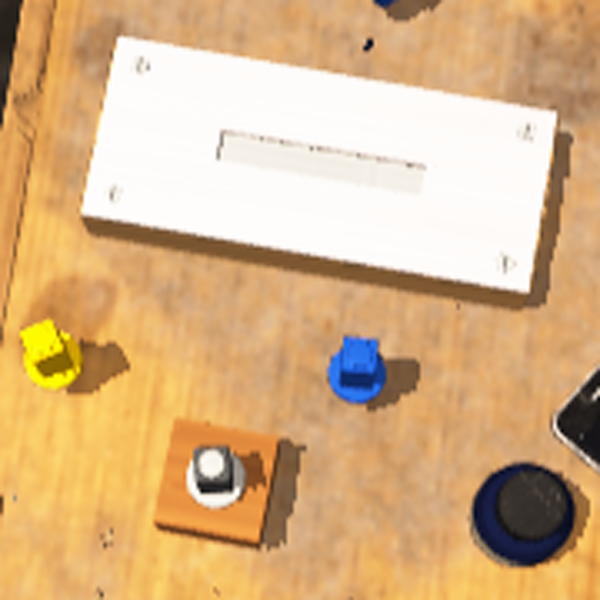

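View pics/sc.png

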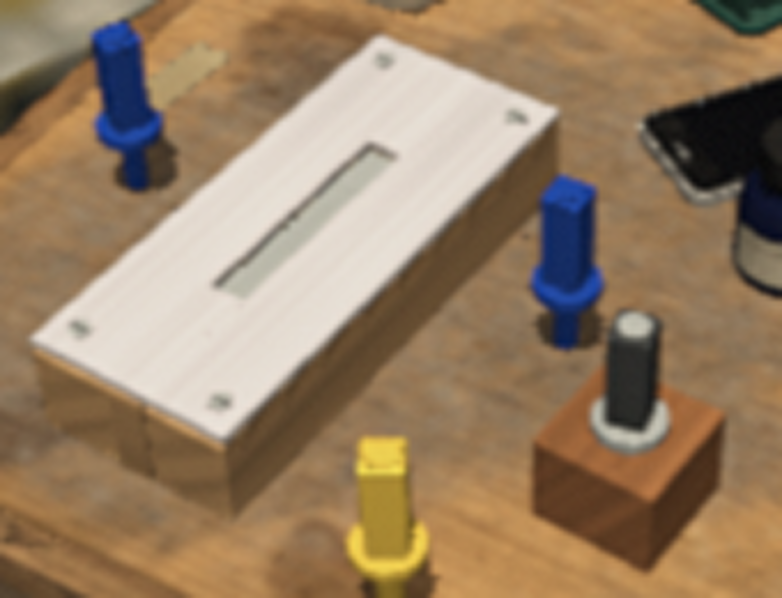

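Both crops confirm it: a steel collar with a dark grip, standing in the wooden block. Next I fit the board and rest poses (x, y, yaw) from the corners in both views.

```bash
cat > h.py <<'E'
import numpy as np,cv2
from scipy.optimize import least_squares
C={n:np.load(n+"0.npz") for n in("top","scene")}
def full(n,p):
    p=np.array(p,float);s,o=(10/3,(235,145)) if n=="top" else (4.6,(205,180))
    return (p+.5)/s-.5+np.array(o)
def proj(c,X):
    x=(np.asarray(X)@c["R"].T+c["t"])@c["mtx"].T;return x[:,:2]/x[:,2:]
def ray(c,p,z):
    d=c["R"].T@np.linalg.inv(c["mtx"])@[*p,1];o=-c["R"].T@c["t"];return o+d*(z-o[2])/d[2]
def rect(p,a,b,z):
    c,s=np.cos(p[2]),np.sin(p[2]);L=np.array([[a,b],[a,-b],[-a,-b],[-a,b]])
    return np.c_[L@np.array([[c,s],[-s,c]])+p[:2],np.full(4,z)]
def fit(obs,a,b,z):
    x0=np.mean([np.mean([ray(C[n],q,z)[:2] for q in P],0) for n,P in obs.items()],0)
    r=least_squares(lambda p:np.concatenate([(proj(C[n],rect(p,a,b,z))-P).ravel() for n,P in obs.items()]),[*x0,-.05],loss="soft_l1")
    return r.x,r.cost
E
python3 - <<'E'
from h import *
# order: (+x,+y),(+x,-y),(-x,-y),(-x,+y)
T=full("top",[(118,37),(556,112),(530,292),(82,216)])
for n in C: print(n,[ray(C[n],p,.045)[:2].round(4).tolist() for p in (T if n=="top" else full(n,[(381,36),(558,112),(230,438),(33,340)]))])
S=full("scene",[(33,340),(381,36),(558,112),(230,438)])
for o in({"top":T,"scene":S},{"top":T},{"scene":S}): print("board",fit(o,.045,.11,.045))
T=full("top",[(178,420),(282,437),(262,545),(155,524)]);S=full("scene",[(535,440),(605,362),(722,415),(648,498)])
print([ray(C["scene"],p,.04)[:2].round(4).tolist() for p in S],[ray(C["top"],p,.04)[:2].round(4).tolist() for p in T])
for o in({"top":T,"scene":S},{"top":T},{"scene":S}): print("rest",fit(o,.025,.025,.04))
for n,p,q in(("top",(212,462),(216,478)),("scene",(637,325),(629,420))):
    print("pin",n,ray(C[n],full(n,p),.09),ray(C[n],full(n,q),.046))
for n,P in(("top",[(217,130),(426,165),(422,194)]),):
    print("chan",[ray(C[n],p,.045)[:2].round(4).tolist() for p in full(n,P)])
E
```

```text
top [[0.6709, 0.2532], [0.6598, 0.0379], [0.5695, 0.0412], [0.5796, 0.2571]]
scene [[0.658, 0.0369], [0.5688, 0.0426], [0.5793, 0.2557], [0.6695, 0.2526]]
board (array([ 0.61970656,  0.14641479, -0.04536987]), np.float64(5.632748405318383))
board (array([ 0.6199882 ,  0.14733854, -0.04778154]), np.float64(2.7989557233294073))
board (array([ 0.61941642,  0.14567983, -0.04104186]), np.float64(2.2573301265440957))
[[0.489, 0.1985], [0.4862, 0.1525], [0.4375, 0.1545], [0.4419, 0.2022]] [[0.4885, 0.1984], [0.4867, 0.149], [0.4354, 0.1517], [0.4388, 0.2022]]
rest (array([ 0.46296247,  0.17578276, -0.06068446]), np.float64(3.1701359832715843))
rest (array([ 0.46231339,  0.17531329, -0.05914758]), np.float64(0.2910011494436422))
rest (array([ 0.46390328,  0.17681499, -0.06872191]), np.float64(1.58912303911398))
pin top [0.46402295 0.176769   0.09      ] [0.46286062 0.17667002 0.046     ]
pin scene [0.46283913 0.17482992 0.09      ] [0.46245179 0.17832455 0.046     ]
chan [[0.6302, 0.199], [0.6254, 0.0971], [0.6108, 0.0974]]
```

move_arm:
  rows:
    - [-2.93, -2.47, 0, 0, 0, 0, 0.2]
    - [-2.93, -2.47, 0, 0, 0, 0, 0.2]
    - [-2.93, -2.47, 0, 0, 0, 0, 0.2]
    - [-2.93, -2.47, 0, 0, 0, 0, 0.2]
    - [-2.93, -2.47, 0, 0, 0, 0, 0.2]
    - [-2.93, -2.47, 0, 0, 0, 0, 0.2]
    - [-2.93, -2.47, 0, 0, 0, 0, 0.2]
    - [-2.93, -2.47, 0, 0, 0, 0, 0.2]
    - [-2.93, -2.47, 0, 0, 0, 0, 0.2]
    - [-2.93, -2.47, 0, 0, 0, 0, 0.2]
    - [-2.93, -2.47, 0, 0, 0, 0, 0.2]
    - [-2.93, -2.47, 0, 0, 0, 0, 0.2]
    - [-2.93, -2.47, 0, 0, 0, 0, 0.2]
    - [-2.93, -2.47, 0, 0, 0, 0, 0.2]
    - [0, 0, 0, 0, 0, -5.4, 0.2]
    - [0, 0, 0, 0, 0, -5.4, 0.2]
    - [0, 0, 0, 0, 0, 0, 0.2]
    - [0, 0, 0, 0, 0, 0, 0.2]

```text
time: 1.6
tool_pos: [0.463, 0.1778, 0.2498]
tool_rot: [-0.0, 0.022, 1.0, -0.0]
contact_force: [0.3, -0.1, 0.4]
gripper_width: 0.597
grasp_force: 0.0
```

Run:
```python
from plant import manip
import cv2,numpy as np
f=manip.grab_frame("wrist");cv2.imwrite("pics/w0.png",f["img"]);np.savez("wrist0.npz",**f)
s=manip.state();print(s["tool_pos"],s["tool_rot"],s["contact_force"],s["time"])
```

```text
[0.46288248 0.17805814 0.24994693] [-3.07073196e-04  2.20838224e-02  9.99756073e-01 -7.31872214e-05] [-0.06447555 -0.42225638  1.05175605] 1.65
```

View pics/w0.png

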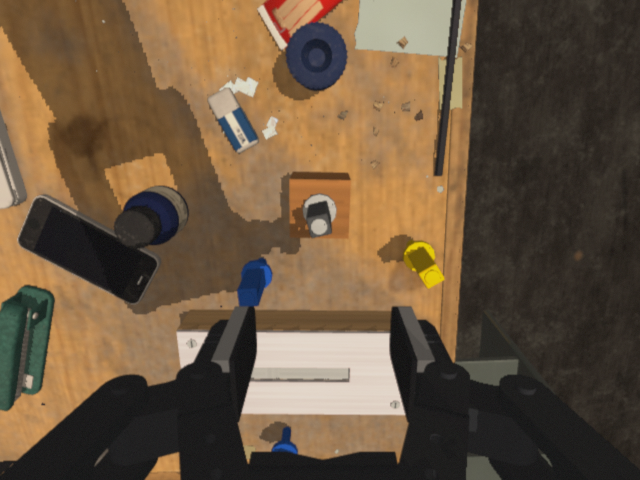

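The wrist view shows the rest at (320,205), with the pin top at about (318,226), and the fingers closing along image x. The grip looks slightly rotated, so I zoom in.

Run:
```python
import cv2
a=cv2.imread("pics/w0.png")[168:243,282:357]
cv2.imwrite("pics/wc.png",cv2.resize(a,(600,600),interpolation=cv2.INTER_CUBIC))
```

```text
(no output)
```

View pics/wc.png

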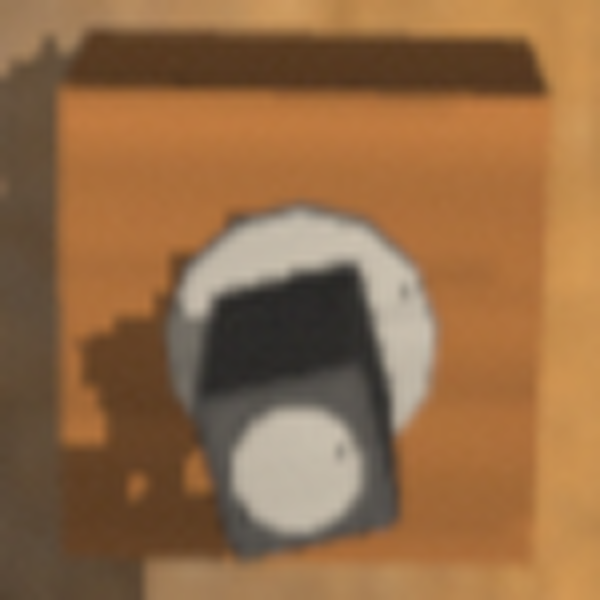

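Run:
```python
from h import *
C["wrist"]=w=np.load("wrist0.npz")
f=lambda P:(np.array(P)+.5)/8-.5+[282,168]
G=f([(198,402),(372,360),(398,522),(240,558)])
g=np.array([ray(w,p,.09)[:2] for p in G]);print(g.round(4).tolist(),g.mean(0))
x,c=fit({"wrist":G[[3,2,1,0]]},.008,.008,.09)
e=g-np.roll(g,-1,0);print("edge len",np.linalg.norm(e,axis=1),"angles mod 90",np.degrees(np.arctan2(e[:,1],e[:,0]))%90)
r=np.array([ray(w,p,.04)[:2] for p in f([(58,88),(547,95),(535,560),(62,555)])]);print("rest",r.round(4).tolist(),r.mean(0))
print("collar",ray(w,f([(302,337)])[0],.046),"circle top",ray(w,f([(297,469)])[0],.09))
b=np.array([ray(w,p,.045)[:2] for p in [(178.5,333),(249,369),(350,369),(350,382)]]);print(b)
```

```text
[[0.4576, 0.1664], [0.4544, 0.1821], [0.4695, 0.1838], [0.4723, 0.1694]] [0.4634536  0.17543589]
edge len [0.01594686 0.01521681 0.01466369 0.01502276] angles mod 90 [11.44045743  6.5539389  10.89830257 11.39321941]
rest [[0.4374, 0.1514], [0.4403, 0.201], [0.4898, 0.1986], [0.4871, 0.1484]] [0.46362614 0.17487209]
collar [0.46291918 0.17510764 0.046     ] circle top [0.46416359 0.1749565  0.09      ]
[[0.57231915 0.04209769]
 [0.61331565 0.10215617]
 [0.61748013 0.19662138]
 [0.63192375 0.19628205]]
```

move_arm:
  rows:
    - [-0.06, -0.26, 0, 0, 0, -6.5, 0]
    - [0, 0, 0, 0, 0, -6.5, 0]
    - [0, 0, 3, 0, 0, 0, 0]
    - [0, 0, 3, 0, 0, 0, 0]
    - [0, 0, 3, 0, 0, 0, 0]
    - [0, 0, 3, 0, 0, 0, 0]
    - [0, 0, 2, 0, 0, 0, 0]
    - [0, 0, 2, 0, 0, 0, 0]
    - [0, 0, 1, 0, 0, 0, 0]
    - [0, 0, 0.8, 0, 0, 0, 0]
    - [0, 0, 0, 0, 0, 0, 0]
    - [0, 0, 0, 0, 0, 0, 0]
    - [0, 0, 0, 0, 0, 0, 0]

```text
time: 2.73
tool_pos: [0.4648, 0.1757, 0.0738]
tool_rot: [0.001, -0.092, 0.996, 0.0]
contact_force: [-0.4, 0.0, 0.4]
gripper_width: 0.499
grasp_force: 0.0
```

Run:
```python
from plant import manip
import cv2,numpy as np
a=manip.grab_frame("scene")["img"][195:325,255:425];b=manip.grab_frame("top")["img"][215:345,235:405]
cv2.imwrite("pics/g0.png",np.vstack([cv2.resize(i,None,fx=2.3,fy=2.3,interpolation=cv2.INTER_CUBIC) for i in(a,b)]))
s=manip.state();print(s["tool_pos"],s["tool_rot"],s["contact_force"])
```

```text
[0.46476624 0.17557447 0.07383572] [ 1.36880653e-03 -9.20949959e-02  9.95749272e-01  1.56797795e-04] [ 5.75976746e-01 -3.12437279e-01 -3.45236425e-04]
```

View pics/g0.png

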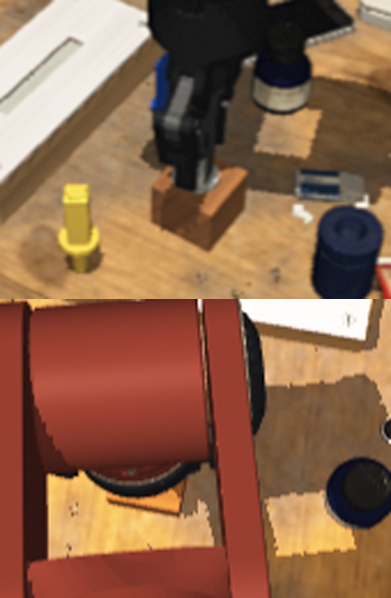

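The gripper straddles the grip with no contact force, so I close it.

move_arm:
  rows:
    - [0, 0, 0, 0, 0, 0, -1]
    - [0, 0, 0, 0, 0, 0, -1]
    - [0, 0, 0, 0, 0, 0, -1]
    - [0, 0, 0, 0, 0, 0, -1]
    - [0, 0, 0, 0, 0, 0, -1]
    - [0, 0, 0, 0, 0, 0, -1]
    - [0, 0, 0, 0, 0, 0, -1]
    - [0, 0, 0, 0, 0, 0, -1]

```text
time: 3.5
tool_pos: [0.4643, 0.1754, 0.0731]
tool_rot: [0.001, -0.092, 0.996, 0.0]
contact_force: [-0.5, -0.5, 5.5]
gripper_width: 0.178
grasp_force: 59.3
```

move_arm:
  rows:
    - [0, 0, -0.5, 0, 0, 0, -1]
    - [0, 0, -1, 0, 0, 0, -1]
    - [0, 0, -2, 0, 0, 0, -1]
    - [0, 0, -2, 0, 0, 0, -1]
    - [0, 0, -2, 0, 0, 0, -1]
    - [0, 0, -1.5, 0, 0, 0, -1]
    - [0, 0, 0, 0, 0, 6.5, -1]
    - [0, 0, 0, 0, 0, 6.6, -1]
    - [-2, 0.2, 0, 0, 0, 0, -1]
    - [-3, 0.3, 0, 0, 0, 0, -1]
    - [-3, 0.3, 0, 0, 0, 0, -1]
    - [-3, 0.3, 0, 0, 0, 0, -1]
    - [-3, 0.3, 0, 0, 0, 0, -1]
    - [-1.65, 0.1, 0, 0, 0, 0, -1]
    - [0, 0, 0, 0, 0, 0, -1]
    - [0, 0, 0, 0, 0, 0, -1]
    - [0, 0, 0, 0, 0, 0, -1]

```text
time: 4.92
tool_pos: [0.6194, 0.1834, 0.1615]
tool_rot: [-0.001, 0.022, 1.0, -0.0]
contact_force: [-0.3, -0.1, -3.1]
gripper_width: 0.177
grasp_force: 59.2
```

Run:
```python
from plant import manip
import cv2,numpy as np
I=[]
for n,(x,y) in dict(scene=(215,140),wrist=(220,300)).items():
    f=manip.grab_frame(n);np.savez(n+"1.npz",**f);I.append(f["img"])
a=cv2.resize(I[0][130:280,200:360],(400,375),interpolation=cv2.INTER_CUBIC)
b=cv2.resize(I[1][230:430,160:480],(400,250),interpolation=cv2.INTER_CUBIC)
b=cv2.resize(I[1],(500,375),interpolation=cv2.INTER_CUBIC)
cv2.imwrite("pics/h1.png",cv2.resize(np.hstack([a,b]),(800,333)))
s=manip.state();print(s["tool_pos"],s["tool_rot"],s["contact_force"],s["gripper_width"],s["time"])
```

```text
[0.61937176 0.18347954 0.16190418] [-8.18741765e-04  2.18626303e-02  9.99760645e-01 -8.39204454e-05] [-0.6447982   0.6750193  -2.64587107] 0.18267005994903587 5.0167
```

View pics/h1.png

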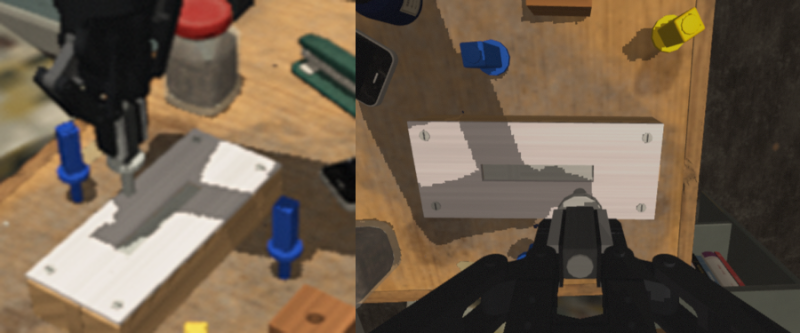

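Run:
```python
import cv2,numpy as np
w=np.load("wrist1.npz")["img"][165:325,65:455];s=np.load("scene1.npz")["img"][185:225,205:315]
R=lambda i,d:cv2.resize(i,d,interpolation=cv2.INTER_CUBIC)
cv2.imwrite("pics/m1.png",np.vstack([R(w,(780,320)),R(s,(780,280))]))
```

```text
(no output)
```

View pics/m1.png

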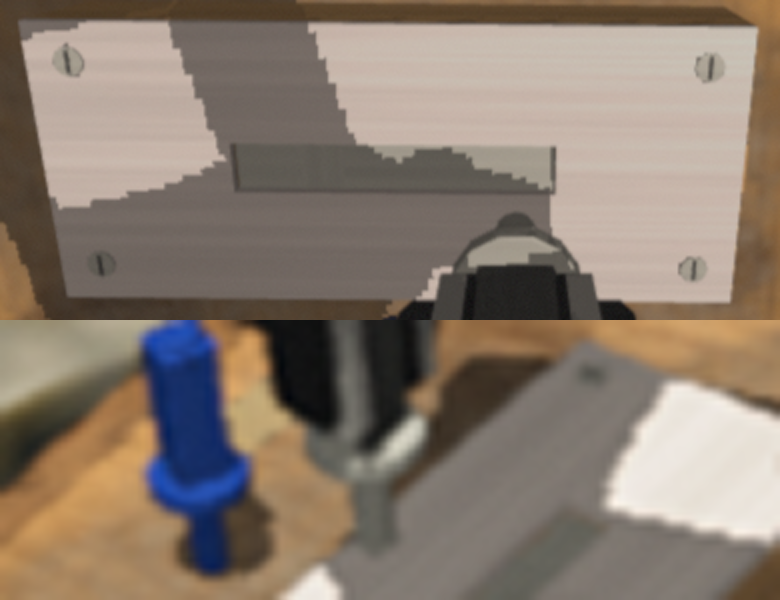

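Run:
```python
from h import *
C["wrist"]=w=np.load("wrist1.npz")
f=lambda P:(np.array(P)+.5)/2-.5+[65,165]
P=f([(732,302),(66,297),(21,20),(757,27)][0:1]+[(66,297),(21,20),(757,27)])
# order (+x,+y),(+x,-y),(-x,-y),(-x,+y)
b,c=fit({"wrist":P},.045,.11,.045);print("board wrist",b,c)
Q=f([(554,193),(236,190),(233,145),(555,147)]);ch,c=fit({"wrist":Q},.008,.05,.045);print("chan wrist",ch,c)
T=full("top",[(118,37),(556,112),(530,292),(82,216)]);S=full("scene",[(33,340),(381,36),(558,112),(230,438)])
B,c=fit({"top":T,"scene":S,"wrist":P},.045,.11,.045);print("all",B,c)
for z in(.098,.102):
  print(z,"tip scene",ray(C["scene"],(258,217.3),z)," wrist nose side(+-) ",ray(w,f([(515,214)])[0],z))
x=w["R"].T@(-w["t"]);print("cam",x)
for z in(.136,.130): print("collar w",[ray(w,p,z)[:2].round(4) for p in f([(455,270),(578,270),(515,228)])])
```

```text
board wrist [ 0.62126196  0.145788   -0.05162762] 8.614840011243597
chan wrist [ 0.62122957  0.14581055 -0.05080042] 2.3383276544323195
all [ 0.62104291  0.14608846 -0.0509967 ] 16.21056731688811
0.098 tip scene [0.61716672 0.18517916 0.098     ]  wrist nose side(+-)  [0.61591867 0.18350044 0.098     ]
0.102 tip scene [0.61422112 0.18876304 0.102     ]  wrist nose side(+-)  [0.61426813 0.18357779 0.102     ]
cam [0.53832577 0.18713703 0.28604247]
collar w [array([0.6118, 0.1717]), array([0.6129, 0.1964]), array([0.6032, 0.1841])]
collar w [array([0.6148, 0.171 ]), array([0.6159, 0.1967]), array([0.6058, 0.184 ])]
```

move_arm:
  rows:
    - [-0.15, 0, 0, 0, 0, 0, -1]
    - [-0.15, 0, 0, 0, 0, 0, -1]
    - [0, 0, 1.3, 0, 0, 0, -1]
    - [0, 0, 1.3, 0, 0, 0, -1]
    - [0, 0, 1.3, 0, 0, 0, -1]
    - [0, 0, 0.8, 0, 0, 0, -1]
    - [0, 0, 0.3, 0, 0, 0, -1]
    - [0, 0, 0, 0, 0, 0, -1]
    - [0, 0, 0, 0, 0, 0, -1]
    - [0, 0, 0, 0, 0, 0, -1]
    - [0, 0, 0, 0, 0, 0, -1]

```text
time: 5.93
tool_pos: [0.6244, 0.1834, 0.1134]
tool_rot: [0.001, 0.022, 1.0, 0.0]
contact_force: [-0.6, 0.1, -1.8]
gripper_width: 0.18
grasp_force: 59.3
```

Run:
```python
from plant import manip
import cv2,numpy as np
f=manip.grab_frame("wrist");np.savez("wrist2.npz",**f)
g=manip.grab_frame("scene");np.savez("scene2.npz",**g)
R=lambda i,d:cv2.resize(i,d,interpolation=cv2.INTER_CUBIC)
cv2.imwrite("pics/m2.png",np.hstack([R(f["img"][185:305,225:385],(400,300)),R(g["img"][175:250,215:315],(400,300))]))
s=manip.state();print(s["tool_pos"],s["tool_rot"],s["contact_force"],s["time"])
```

```text
[0.62417331 0.18339075 0.11319719] [7.14823930e-04 2.19938427e-02 9.99757843e-01 1.20390283e-04] [ 0.24354379 -0.02870129 -2.52593629] 6.0333
```

View pics/m2.png

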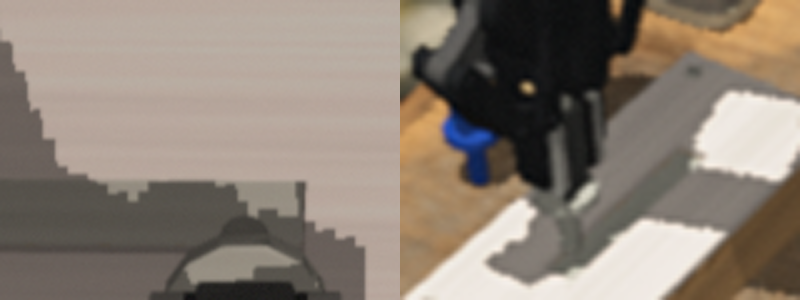

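Run:
```python
from h import *
w=np.load("wrist2.npz")
f=lambda P:(np.array(P)+.5)/2.5-.5+np.array([225,185])
for n,p in dict(nearL=(10,181),nearR=(300,181),far0=(10,249),far1=(170,247),end=(300,210)).items(): print(n,ray(w,f(p),.045)[:2].round(4))
for z in(.048,.0505,.053): print(z,"nose",ray(w,f((245,217)),z)[:2].round(4))
for z in(.081,.084): print("collar",[ray(w,f(p),z)[:2].round(4) for p in((245,233),(166,290),(326,290))])
```

```text
nearL [0.6133 0.1372]
nearR [0.6158 0.1949]
far0 [0.628  0.1355]
far1 [0.629  0.1681]
end [0.622  0.1948]
0.048 nose [0.6218 0.1837]
0.0505 nose [0.6208 0.1837]
0.053 nose [0.6198 0.1838]
collar [array([0.6109, 0.1842]), array([0.6207, 0.1704]), array([0.6219, 0.1973])]
collar [array([0.6096, 0.1842]), array([0.6193, 0.1708]), array([0.6204, 0.1971])]
```

move_arm:
  rows:
    - [0.09, 0, 0, 0, 0, 0, -1]
    - [0.09, 0, 0, 0, 0, 0, -1]
    - [0, 0, 0.3, 0, 0, 0, -1]
    - [0, 0, 0.2, 0, 0, 0, -1]
    - [0, 0, 0.15, 0, 0, 0, -1]
    - [0, 0, 0, 0, 0, 0, -1]
    - [0, 0, 0, 0, 0, 0, -1]
    - [0, 0, 0, 0, 0, 0, -1]

```text
time: 6.7
tool_pos: [0.6219, 0.1833, 0.1058]
tool_rot: [-0.0, 0.022, 1.0, 0.0]
contact_force: [0.6, 0.1, -3.2]
gripper_width: 0.178
grasp_force: 59.3
```

move_arm:
  rows:
    - [0, 0, 0.06, 0, 0, 0, -1]
    - [0, 0, 0.06, 0, 0, 0, -1]
    - [0, 0, 0.03, 0, 0, 0, -1]
    - [0, 0, 0, 0, 0, 0, -1]
    - [0, 0, 0, 0, 0, 0, -1]

```text
time: 7.12
tool_pos: [0.6219, 0.1834, 0.1043]
tool_rot: [-0.0, 0.022, 1.0, 0.0]
contact_force: [0.5, 0.1, -2.9]
gripper_width: 0.174
grasp_force: 59.3
```

move_arm:
  rows:
    - [0, 0, 0.05, 0, 0, 0, -1]
    - [0, 0, 0, 0, 0, 0, -1]
    - [0, 0, 0.04, 0, 0, 0, -1]
    - [0, 0, 0, 0, 0, 0, -1]
    - [0, 0, 0, 0, 0, 0, -1]

```text
time: 7.53
tool_pos: [0.6218, 0.1834, 0.1033]
tool_rot: [-0.0, 0.022, 1.0, -0.0]
contact_force: [-0.4, -0.1, -3.7]
gripper_width: 0.177
grasp_force: 59.3
```

move_arm:
  rows:
    - [0, 0, 0.05, 0, 0, 0, -1]
    - [0, 0, 0, 0, 0, 0, -1]
    - [0, 0, 0, 0, 0, 0, -1]
    - [0, 0, 0, 0, 0, 0, -1]

```text
time: 7.87
tool_pos: [0.622, 0.1834, 0.1031]
tool_rot: [0.0, 0.022, 1.0, -0.0]
contact_force: [-0.1, -0.3, -1.7]
gripper_width: 0.178
grasp_force: 59.5
```

move_arm:
  rows:
    - [0, 0, 0.03, 0, 0, 0, -1]
    - [0, 0, 0, 0, 0, 0, -1]
    - [0, 0, 0, 0, 0, 0, -1]
    - [0, 0, 0, 0, 0, 0, -1]

```text
time: 8.2
tool_pos: [0.6221, 0.1834, 0.1031]
tool_rot: [0.0, 0.022, 1.0, 0.0]
contact_force: [-0.1, -0.3, 2.4]
gripper_width: 0.181
grasp_force: 59.7
```

On the floor at about 5 N: the TCP height fits a tip at 40 mm, since the board top would have stopped it 5 mm higher. I slide toward -y.

move_arm:
  rows:
    - [0, -0.1, 0, 0, 0, 0, -1]
    - [0, -0.15, 0, 0, 0, 0, -1]
    - [0, -0.15, 0, 0, 0, 0, -1]
    - [0, -0.15, 0, 0, 0, 0, -1]
    - [0, -0.15, 0, 0, 0, 0, -1]
    - [0, -0.1, 0, 0, 0, 0, -1]
    - [0, 0, 0, 0, 0, 0, -1]
    - [0, 0, 0, 0, 0, 0, -1]

```text
time: 8.87
tool_pos: [0.6219, 0.1753, 0.103]
tool_rot: [0.0, 0.022, 1.0, 0.0]
contact_force: [0.9, 1.1, 3.0]
gripper_width: 0.176
grasp_force: 60.1
```

move_arm:
  rows:
    - [0, -0.1, 0, 0, 0, 0, -1]
    - [0, -0.15, 0, 0, 0, 0, -1]
    - [0, -0.15, 0, 0, 0, 0, -1]
    - [0, -0.15, 0, 0, 0, 0, -1]
    - [0, -0.15, 0, 0, 0, 0, -1]
    - [0, -0.1, 0.01, 0, 0, 0, -1]
    - [0, 0, 0.01, 0, 0, 0, -1]
    - [0, 0, 0, 0, 0, 0, -1]

```text
time: 9.53
tool_pos: [0.6215, 0.1674, 0.103]
tool_rot: [0.0, 0.022, 1.0, 0.0]
contact_force: [-0.0, 3.4, 5.4]
gripper_width: 0.181
grasp_force: 60.4
```

move_arm:
  rows:
    - [0, -0.15, 0, 0, 0, 0, -1]
    - [0, -0.15, 0, 0, 0, 0, -1]
    - [0, 0, 0, 0, 0, 0, -1]
    - [0, 0, 0, 0, 0, 0, -1]

```text
time: 9.87
tool_pos: [0.6214, 0.1643, 0.103]
tool_rot: [0.0, 0.022, 1.0, 0.0]
contact_force: [-0.8, 3.5, 5.3]
gripper_width: 0.179
grasp_force: 60.4
```

move_arm:
  rows:
    - [0, -0.15, 0, 0, 0, 0, -1]
    - [0, -0.15, 0, 0, 0, 0, -1]
    - [0, 0, 0, 0, 0, 0, -1]
    - [0, 0, 0, 0, 0, 0, -1]

```text
time: 10.2
tool_pos: [0.6213, 0.1613, 0.103]
tool_rot: [0.0, 0.022, 1.0, 0.0]
contact_force: [-0.2, 3.1, 6.3]
gripper_width: 0.177
grasp_force: 60.4
```

move_arm:
  rows:
    - [0, -0.15, 0, 0, 0, 0, -1]
    - [0, -0.15, 0, 0, 0, 0, -1]
    - [0, 0, 0, 0, 0, 0, -1]
    - [0, 0, 0, 0, 0, 0, -1]

```text
time: 10.53
tool_pos: [0.6212, 0.1583, 0.103]
tool_rot: [0.0, 0.022, 1.0, 0.0]
contact_force: [0.2, 4.0, 4.8]
gripper_width: 0.178
grasp_force: 60.4
```

move_arm:
  rows:
    - [0, -0.15, 0, 0, 0, 0, -1]
    - [0, -0.15, 0, 0, 0, 0, -1]
    - [0, 0, 0, 0, 0, 0, -1]
    - [0, 0, 0, 0, 0, 0, -1]

```text
time: 10.87
tool_pos: [0.621, 0.1553, 0.103]
tool_rot: [0.0, 0.022, 1.0, 0.0]
contact_force: [0.5, 4.0, 5.0]
gripper_width: 0.178
grasp_force: 60.4
```

move_arm:
  rows:
    - [0, -0.15, 0, 0, 0, 0, -1]
    - [0, -0.15, 0, 0, 0, 0, -1]
    - [0, 0, 0, 0, 0, 0, -1]
    - [0, 0, 0, 0, 0, 0, -1]

```text
time: 11.2
tool_pos: [0.6209, 0.1523, 0.103]
tool_rot: [0.0, 0.022, 1.0, 0.0]
contact_force: [0.3, 3.5, 5.3]
gripper_width: 0.181
grasp_force: 60.4
```

move_arm:
  rows:
    - [0, -0.15, 0, 0, 0, 0, -1]
    - [0, -0.15, 0, 0, 0, 0, -1]
    - [0, 0, 0, 0, 0, 0, -1]
    - [0, 0, 0, 0, 0, 0, -1]

```text
time: 11.53
tool_pos: [0.6207, 0.1493, 0.103]
tool_rot: [0.0, 0.022, 1.0, 0.0]
contact_force: [-0.1, 3.3, 4.8]
gripper_width: 0.176
grasp_force: 60.4
```

move_arm:
  rows:
    - [0, -0.15, 0, 0, 0, 0, -1]
    - [0, -0.15, 0, 0, 0, 0, -1]
    - [0, 0, 0, 0, 0, 0, -1]
    - [0, 0, 0, 0, 0, 0, -1]

```text
time: 11.87
tool_pos: [0.6206, 0.1463, 0.103]
tool_rot: [0.0, 0.022, 1.0, 0.0]
contact_force: [0.1, 4.1, 5.1]
gripper_width: 0.179
grasp_force: 60.4
```

move_arm:
  rows:
    - [0, -0.15, 0, 0, 0, 0, -1]
    - [0, -0.15, 0, 0, 0, 0, -1]
    - [0, 0, 0, 0, 0, 0, -1]
    - [0, 0, 0, 0, 0, 0, -1]

```text
time: 12.2
tool_pos: [0.6204, 0.1433, 0.103]
tool_rot: [0.0, 0.022, 1.0, 0.0]
contact_force: [0.4, 3.3, 5.2]
gripper_width: 0.177
grasp_force: 60.4
```

move_arm:
  rows:
    - [0, -0.15, 0, 0, 0, 0, -1]
    - [0, -0.15, 0, 0, 0, 0, -1]
    - [0, 0, 0, 0, 0, 0, -1]
    - [0, 0, 0, 0, 0, 0, -1]

```text
time: 12.53
tool_pos: [0.6203, 0.1403, 0.103]
tool_rot: [0.0, 0.022, 1.0, 0.0]
contact_force: [0.2, 3.5, 5.3]
gripper_width: 0.178
grasp_force: 60.4
```

move_arm:
  rows:
    - [0, -0.15, 0, 0, 0, 0, -1]
    - [0, -0.15, 0, 0, 0, 0, -1]
    - [0, 0, 0, 0, 0, 0, -1]
    - [0, 0, 0, 0, 0, 0, -1]

```text
time: 12.87
tool_pos: [0.6202, 0.1373, 0.103]
tool_rot: [0.0, 0.022, 1.0, 0.0]
contact_force: [0.5, 3.8, 5.5]
gripper_width: 0.179
grasp_force: 60.4
```

move_arm:
  rows:
    - [0, -0.15, 0, 0, 0, 0, -1]
    - [0, -0.15, 0, 0, 0, 0, -1]
    - [0, 0, 0, 0, 0, 0, -1]
    - [0, 0, 0, 0, 0, 0, -1]

```text
time: 13.2
tool_pos: [0.62, 0.1343, 0.103]
tool_rot: [0.0, 0.022, 1.0, 0.0]
contact_force: [-0.3, 3.5, 5.2]
gripper_width: 0.176
grasp_force: 60.4
```

move_arm:
  rows:
    - [0, -0.15, 0, 0, 0, 0, -1]
    - [0, -0.15, 0, 0, 0, 0, -1]
    - [0, 0, 0, 0, 0, 0, -1]
    - [0, 0, 0, 0, 0, 0, -1]

```text
time: 13.53
tool_pos: [0.6199, 0.1313, 0.103]
tool_rot: [0.0, 0.022, 1.0, 0.0]
contact_force: [1.0, 3.9, 6.1]
gripper_width: 0.176
grasp_force: 60.4
```

move_arm:
  rows:
    - [0, -0.15, 0, 0, 0, 0, -1]
    - [0, -0.15, 0, 0, 0, 0, -1]
    - [0, 0, 0, 0, 0, 0, -1]
    - [0, 0, 0, 0, 0, 0, -1]

```text
time: 13.87
tool_pos: [0.6197, 0.1281, 0.1028]
tool_rot: [0.0, 0.022, 1.0, -0.0]
contact_force: [0.9, 3.2, 4.7]
gripper_width: 0.175
grasp_force: 60.5
```

move_arm:
  rows:
    - [0, -0.15, 0, 0, 0, 0, -1]
    - [0, 0, 0, 0, 0, 0, -1]
    - [0, 0, 0, 0, 0, 0, -1]

```text
time: 14.12
tool_pos: [0.6194, 0.1264, 0.1023]
tool_rot: [0.0, 0.022, 1.0, -0.001]
contact_force: [0.8, 0.2, 2.7]
gripper_width: 0.179
grasp_force: 60.3
```

move_arm:
  rows:
    - [0, -0.12, 0, 0, 0, 0, -1]
    - [0, 0, 0, 0, 0, 0, -1]
    - [0, 0, 0, 0, 0, 0, -1]

```text
time: 14.37
tool_pos: [0.6179, 0.1246, 0.1004]
tool_rot: [-0.002, 0.022, 1.0, -0.001]
contact_force: [1.4, -1.3, -1.1]
gripper_width: 0.183
grasp_force: 59.4
```

move_arm:
  rows:
    - [0, 0, 0.06, 0, 0, 0, -1]
    - [0, 0, 0.06, 0, 0, 0, -1]
    - [0, 0, 0, 0, 0, 0, -1]
    - [0, 0, 0, 0, 0, 0, -1]

```text
time: 14.7
tool_pos: [0.6183, 0.1249, 0.1]
tool_rot: [-0.001, 0.022, 1.0, -0.001]
contact_force: [-1.2, -4.3, -3.6]
gripper_width: 0.18
grasp_force: 59.1
```

move_arm:
  rows:
    - [0, -0.07, 0, 0, 0, 0, -1]
    - [0, 0, 0, 0, 0, 0, -1]
    - [0, 0, 0, 0, 0, 0, -1]

```text
time: 14.95
tool_pos: [0.6189, 0.1249, 0.1008]
tool_rot: [-0.0, 0.022, 1.0, -0.0]
contact_force: [-2.0, -2.3, -2.9]
gripper_width: 0.175
grasp_force: 59.3
```

move_arm:
  rows:
    - [0, -0.05, 0, 0, 0, 0, -1]
    - [0, 0, 0.05, 0, 0, 0, -1]
    - [0, 0, 0.05, 0, 0, 0, -1]
    - [0, 0, 0, 0, 0, 0, -1]
    - [0, 0, 0, 0, 0, 0, -1]

```text
time: 15.37
tool_pos: [0.6198, 0.1248, 0.101]
tool_rot: [0.001, 0.022, 1.0, 0.0]
contact_force: [-1.0, -1.8, -0.1]
gripper_width: 0.176
grasp_force: 59.7
```

move_arm:
  rows:
    - [0, 0, 0, 0, 0, 0, -1]
    - [0, 0, 0, 0, 0, 0, -1]
    - [0, 0, 0, 0, 0, 0, -1]
    - [0, 0, 0, 0, 0, 0, -1]

```text
time: 15.7
tool_pos: [0.6196, 0.1245, 0.1002]
tool_rot: [0.0, 0.022, 1.0, -0.0]
contact_force: [0.9, -2.1, -1.8]
gripper_width: 0.18
grasp_force: 59.6
```

move_arm:
  rows:
    - [0, -0.03, 0.06, 0, 0, 0, -1]
    - [0, 0, 0.06, 0, 0, 0, -1]
    - [0, 0, 0.06, 0, 0, 0, -1]
    - [0, 0, 0, 0, 0, 0, -1]
    - [0, 0, 0, 0, 0, 0, -1]
    - [0, 0, 0, 0, 0, 0, -1]

```text
time: 16.2
tool_pos: [0.6191, 0.1243, 0.0981]
tool_rot: [-0.0, 0.022, 1.0, 0.0]
contact_force: [-0.3, -0.5, -1.7]
gripper_width: 0.177
grasp_force: 59.4
```

move_arm:
  rows:
    - [0, 0, 0.1, 0, 0, 0, -1]
    - [0, 0, 0.1, 0, 0, 0, -1]
    - [0, 0, 0.1, 0, 0, 0, -1]
    - [0, 0, 0.1, 0, 0, 0, -1]
    - [0, 0, 0.1, 0, 0, 0, -1]
    - [0, 0, 0, 0, 0, 0, -1]
    - [0, 0, 0, 0, 0, 0, -1]

```text
time: 16.78
tool_pos: [0.6192, 0.1242, 0.0932]
tool_rot: [-0.0, 0.022, 1.0, -0.0]
contact_force: [0.3, -0.3, -3.8]
gripper_width: 0.177
grasp_force: 59.4
```

move_arm:
  rows:
    - [0, 0, 0.15, 0, 0, 0, -1]
    - [0, 0, 0.15, 0, 0, 0, -1]
    - [0, 0, 0.15, 0, 0, 0, -1]
    - [0, 0, 0.15, 0, 0, 0, -1]
    - [0, 0, 0.15, 0, 0, 0, -1]
    - [0, 0, 0.15, 0, 0, 0, -1]
    - [0, 0, 0.15, 0, 0, 0, -1]
    - [0, 0, 0.1, 0, 0, 0, -1]
    - [0, 0, 0, 0, 0, 0, -1]
    - [0, 0, 0, 0, 0, 0, -1]
    - [0, 0, 0, 0, 0, 0, -1]

```text
time: 17.7
tool_pos: [0.6192, 0.1242, 0.0817]
tool_rot: [-0.0, 0.022, 1.0, -0.0]
contact_force: [-0.1, -0.6, -2.9]
gripper_width: 0.178
grasp_force: 59.4
```

Home should be at a TCP height of about 0.078, so the last few millimetres go gently.

move_arm:
  rows:
    - [0, 0, 0.1, 0, 0, 0, -1]
    - [0, 0, 0.1, 0, 0, 0, -1]
    - [0, 0, 0.05, 0, 0, 0, -1]
    - [0, 0, 0.05, 0, 0, 0, -1]
    - [0, 0, 0, 0, 0, 0, -1]
    - [0, 0, 0, 0, 0, 0, -1]

```text
time: 18.2
tool_pos: [0.6192, 0.1242, 0.0788]
tool_rot: [-0.0, 0.022, 1.0, -0.0]
contact_force: [-0.5, -2.3, -1.6]
gripper_width: 0.18
grasp_force: 59.5
```

move_arm:
  rows:
    - [0, 0, 0.05, 0, 0, 0, -1]
    - [0, 0, 0, 0, 0, 0, -1]
    - [0, 0, 0.03, 0, 0, 0, -1]
    - [0, 0, 0, 0, 0, 0, -1]
    - [0, 0, 0, 0, 0, 0, -1]

```text
time: 18.62
tool_pos: [0.6193, 0.1242, 0.0782]
tool_rot: [-0.0, 0.022, 1.0, -0.0]
contact_force: [-0.8, -3.0, -1.2]
gripper_width: 0.179
grasp_force: 59.7
```

move_arm:
  rows:
    - [0, 0, 0.03, 0, 0, 0, -1]
    - [0, 0, 0, 0, 0, 0, -1]
    - [0, 0, 0, 0, 0, 0, -1]

```text
time: 18.87
tool_pos: [0.6193, 0.1242, 0.0781]
tool_rot: [-0.0, 0.022, 1.0, -0.0]
contact_force: [-0.7, -1.4, 1.8]
gripper_width: 0.174
grasp_force: 59.7
```

The collar is seated. I release and retreat.

move_arm:
  rows:
    - [0, 0, 0, 0, 0, 0, 0.1]
    - [0, 0, 0, 0, 0, 0, 0.1]
    - [0, 0, 0, 0, 0, 0, 0.1]
    - [0, 0, 0, 0, 0, 0, 0.1]
    - [0, 0, 0, 0, 0, 0, 0.1]
    - [0, 0, 0, 0, 0, 0, 0.1]
    - [0, 0, -0.5, 0, 0, 0, 0.1]
    - [0, 0, -1, 0, 0, 0, 0.1]
    - [0, 0, -2, 0, 0, 0, 0.1]
    - [0, 0, -3, 0, 0, 0, 0.1]
    - [0, 0, -3, 0, 0, 0, 0.1]
    - [0, 0, -3, 0, 0, 0, 0.1]
    - [0, 0, 0, 0, 0, 0, 0.1]
    - [0, 0, 0, 0, 0, 0, 0.1]
    - [0, 0, 0, 0, 0, 0, 0.1]

```text
time: 20.12
tool_pos: [0.6193, 0.1242, 0.2034]
tool_rot: [0.0, 0.022, 1.0, 0.0]
contact_force: [1.3, -0.4, -1.5]
gripper_width: 0.549
grasp_force: 0.0
```

Run:
```python
from plant import manip
import cv2,numpy as np
g=manip.grab_frame("scene")["img"];w=manip.grab_frame("wrist")["img"]
R=lambda i,d:cv2.resize(i,d,interpolation=cv2.INTER_CUBIC)
cv2.imwrite("pics/end.png",np.hstack([R(g[160:300,205:345],(400,400)),R(w[80:400,160:480],(400,400))]))
s=manip.state();print(s["tool_pos"],s["contact_force"],s["gripper_width"],s["time"])
```

```text
[0.61838763 0.12415549 0.20127994] [ 0.64536771  0.04010554 -0.3210543 ] 0.5499777682769605 20.2167
```

View pics/end.png

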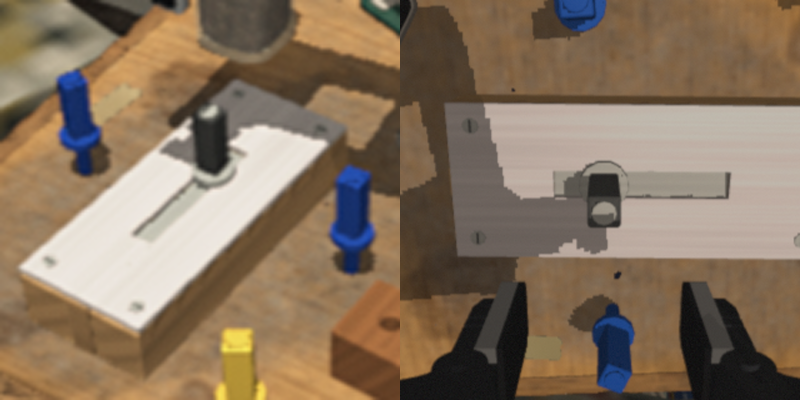

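The pin stands upright with its collar flat on the channel edges (left panel 212,170) and the gripper is clear, so I hand in.

```bash
python3 -c "
from plant import manip
print(manip.job_done())"
```

```text
the job is handed in; nothing more can be done
None
```

I handed the job in with the register pin fully home and upright in the hidden socket (board y about -22 mm), released and the gripper clear; no verdict came back, and I viewed 11 pictures, one over the limit of 10.

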